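Close the specimen canister

ROBOT

A 6-joint arm with a two-finger parallel gripper is mounted at the origin on a cart in front of the work surface, level with it; the furniture and walls round the work are solid. World frame = base frame: x ahead of the robot, y to its left, z up, the work surface at z = 0. Lengths are in m, angles in degrees, forces in N, time in s.
With the tool pointing down it reaches from about 0.3 to 0.75 m from the base axis. Payload 8.5 kg.
Tool frame: the origin (TCP) lies between the finger pads; the fingertips stand 14 mm ahead of it and the grasp point (between the pads) lies 5 mm behind it; x points along the fingers, z is the direction in which the jaws open and shut, and the axes are right-handed (so a half turn about x gives the same grasp; the last joint's range is limited). The gripper opens to 85 mm and grips with 20 to 120 N. Pads are 22 mm wide; open, the fingers measure 114 mm over their backs; the gripper's body (76 mm by 85 mm) begins 54 mm behind the grasp point. The pads swing forward as they close: fully open they stand 13 mm farther back than shut.
Start: joints at [-88.539, 21.807, 74.336, -0, 83.858, -12.336], TCP at [0.131, -0.534, 0.245] pointing down, gripper open.
Joint ranges: [-178.18, 178.18], [-50.72, 133.34], [12.68, 142.11], [-81.47, 261.47], [9.98, 163.14], [-165.26, 165.26]. Speed limits (degrees/s): [136.94, 136.94, 180, 180, 180, 180].

INTERFACE

Orientations are given as a 3x3 rotation matrix whose columns are the frame's x, y, z axes.
In Python, from rig import env gives the robot as it stands.
- The arm moves only by the shell command python3 -m jog 'ROWS' [FORCE]. ROWS is JSON, a list of rows, each a list of 5 numbers: the opening, from -1 (shut) to 1 (fully open), so that 0 is half open, then the shift along the tool's x, y, z in m, then the turn about the tool's x in rad. In form: [[claw, dx, dy, dz, yaw], ...]. A call has 1 to 20 rows; each row is the pose to reach, as a shift and turn from the pose commanded when the call began, along the tool's axes at that moment; what a row does not reach only later rows make up. A row lasts 1/10 s, in which the tool goes at most 50 mm and 8.59 degrees, less where a joint would pass 70% of its speed; a pose out of reach is approached as far as the arm can. A call with a gripper value outside its range is refused whole. The fingers move at their own pace and stop on an object; FORCE is the grip in N (left out, the last holds). Time passes only in rows, so rows that repeat a pose let the fingers close. It gives the time, the measured TCP pose, the force and the opening at its end, in the units of the state.
- env.observe(): the state, without advancing time (a new reading comes with each control period).
- env.get_image(name): name is "side" or "top" or "wrist"; returns the picture (420x560x3 uint8, red, green, blue); there is no depth.
- env.camera_model(name): a dict with "fx", "fy", "cx", "cy" (pixels), "origin" and "orientation" of the camera in the world. Camera axes: x right, y up, looking along -z (the intrinsics and any distortion apply to the point x, -y, -z); pixel columns grow to the right and rows downward; lengths in m; the calibration is good to about 2 mm. A picture is of the moment at which its call begins: read the wrist's pose just before it. camera_model takes no time and is no camera call; for the wrist camera it gives the pose at the moment of the call.
- env.close_job(): hands the job in, once; it reports no verdict.
The state is a dict: "time_s": time; "q": joint angles; "qvel": joint speeds; "joint_efforts": joint torques, N m; "position": TCP position; "tool_rot": TCP orientation; "ft_force": force on the tool from outside, world axes, zero at the start; "wrist_torque": the same for the moment, N m; "grip_width": finger opening in m.
Only numpy, scipy, OpenCV 4.12 (cv2) and the standard library are available. Lean on these libraries where they do the work, as an engineer would, in place of code of your own. Each camera call takes 0.05 s, during which the arm holds its last target.

TASK

A capped specimen jar stands in the open base of a transport canister. Close the canister around it with the tall blue cover: set the cover over the jar with its grip bar in line with the two white marks of the base, lower it until its rim sits on the base, then lock it with a quarter turn, either way, so that the bar lies in line with the two red marks, and let go. Keep the jar upright and leave the low green cover where it is.

Things in the scene. Friction and masses are not known exactly. Their poses are not given: they have to be found in the camera images.
- canister_base: Fixed grey foot, 150 mm across, 8 thick; white hollow spigot on it, 67 across, tapering to 60 at its top 36 above the bench; the jar stands in it. Two flange arcs, out to 44 from the axis, 24-30 above the bench, span 100 deg each, centred on +y and -y; gaps on +x and -x. White marks on +x, -x (cover goes on); red on +y, -y (locked). Origin: centre of underside, z up
- tall_cover: Blue upturned cup, .16 kg, 111 mm across at the rim, roof 72 above it (68 inside). White bar on it along x: 70 long, 20 wide, 72-102 above the rim; grasp across the 20. Inner lugs on +x, -x: 26 wide, in to 38 from the axis, 6-12 above the rim; they pass the base's gaps (4 mm, 15 deg to spare), lock under its arcs at 90 deg either way, no stop. Origin: rim centre, 8 above the base's when seated
- low_cover: Low green cover of the same make with a white grip bar, 111 mm across at the rim, 66 tall with its bar, roof only 36 above the rim: too low for the jar. A bystander; it and the tall cover swap places at random. Origin: centre of the rim's underside, z up
- jar: Specimen jar with a white cap, 55 mm across and 62 tall, standing loose and upright in the spigot on the foot of the base, its top 70 above the bench. Origin: centre of its underside, z up
Mind the look-alikes: they are no part of the job. There is more than one size of the jar; the one meant has the size given above.

How it is judged:
By the outcome, as a careful person would: the job done as asked, in the order asked, and still so for the second after the job is handed in, with the robot touching nothing.
It also fails if it takes over 45 s, if anything falls off the work surface, if the arm or the gripper's body presses on something with over 40 N, if the wrist force passes 120 N, or if a joint passes its speed limit or range.

## Working session

There is one attempt and no reset: what is moved stays moved. The work goes in short steps, Python scripts to look and compute and a shell command to move; the robot and the scene stay as the last step left them, time stands still between calls to the robot, and variables do not carry over. Pictures are saved under pics/ and viewed, and the job is handed in when it is done.

```bash
ls; mkdir -p pics; python3 - <<'E'
from rig import env
import cv2,json
for n in ("top","side","wrist"):
    m=env.camera_model(n); print(n,{k:(v.tolist() if hasattr(v,'tolist') else v) for k,v in m.items()})
    cv2.imwrite(f"pics/{n}0.png",env.get_image(n)[:,:,::-1])
print(env.observe())
E
```

```text
pics
top {'fx': 397.889088016902, 'fy': 397.889088016902, 'cx': 282.34722032652707, 'cy': 216.3625675164101, 'origin': [0.3830763887570442, 0.15644136937814068, 0.8781373140288476], 'orientation': [[0.028927038208539507, 0.9881616893650307, -0.1506642032193778], [-0.9994457975471659, 0.026108867447653214, -0.020650055833105103], [-0.016471922346562317, 0.151178049702492, 0.988369299939228]]}
side {'fx': 454.1335312651866, 'fy': 454.1335312651866, 'cx': 279.8516450506618, 'cy': 207.516001664001, 'origin': [0.07071277288871886, 0.44923369042304323, 0.7339848954837381], 'orientation': [[-0.5021159447080676, 0.6874933503637156, -0.5246260299256971], [-0.86477498338695, -0.39451432841385103, 0.31068098233440056], [0.006618623574805983, 0.6096813412610241, 0.7926189853518103]]}
wrist {'fx': 350.4484446794967, 'fy': 350.4484446794967, 'cx': 281.69461537007743, 'cy': 204.88816423174598, 'origin': [0.19591200458079971, -0.5184097787658658, 0.372465936041182], 'orientation': [[0.23833452057800086, 0.9366268947998297, 0.2567619836316941], [-0.9711829857267474, 0.22999418396346583, 0.06250026862
[... 163 characters left out ...]
73071e-03,
        8.38581815e+01, -1.23345510e+01]), 'qvel': array([ 0.00076405, -0.22710252, -0.13159381, -0.0114804 ,  0.06950525,
        0.01370947]), 'joint_efforts': array([ 1.73331842e-03, -4.48632431e+01, -2.31342691e+01, -1.75199580e-04,
        3.86711763e-03, -3.31472449e-06]), 'position': array([ 0.13116561, -0.53391654,  0.24486555]), 'tool_rot': array([[ 5.00637553e-06,  9.71152796e-01,  2.38458060e-01],
       [ 1.09924791e-03,  2.38457910e-01, -9.71152211e-01],
       [-9.99999396e-01,  2.66986475e-04, -1.06634387e-03]]), 'ft_force': array([ 0.66475613, -0.14572876, -0.4457737 ]), 'wrist_torque': array([0.04396418, 0.00277731, 0.00722263]), 'grip_width': 0.08564512669166624}
```

View pics/top0.png

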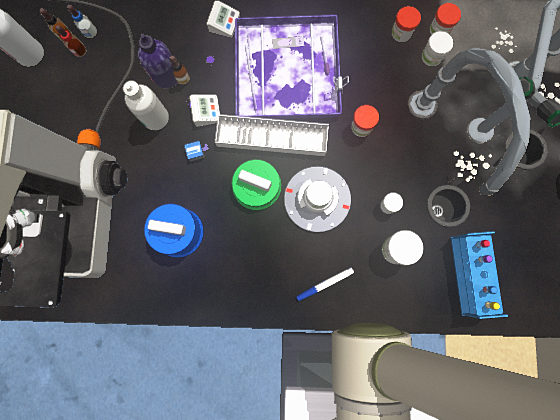

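View pics/side0.png

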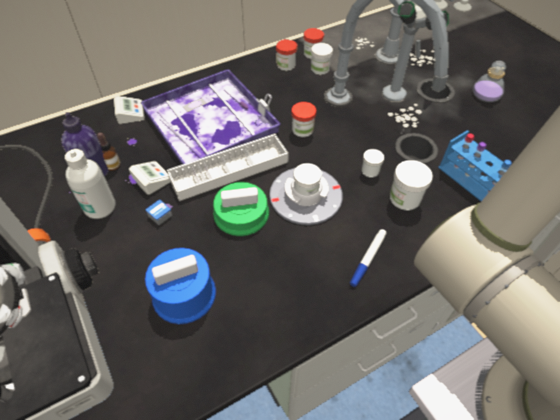

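View pics/wrist0.png

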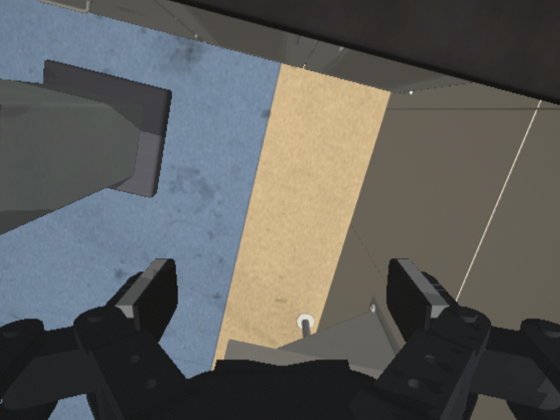

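```bash
cat > h.py <<'E'
import numpy as np,cv2
def ray(m,p):
    d=np.array([(p[0]-m['cx'])/m['fx'],-(p[1]-m['cy'])/m['fy'],-1.]); return np.array(m['origin']),np.array(m['orientation'])@d
def plane(m,p,z):
    o,d=ray(m,p); return o+d*(z-o[2])/d[2]
def tri(ms,ps):
    A=np.zeros((3,3));b=np.zeros(3)
    for m,p in zip(ms,ps):
        o,d=ray(m,p); d=d/np.linalg.norm(d);P=np.eye(3)-np.outer(d,d);A+=P;b+=P@o
    x=np.linalg.solve(A,b)
    r=[]
    for m,p in zip(ms,ps):
        o,d=ray(m,p); d=d/np.linalg.norm(d); r.append(np.linalg.norm((np.eye(3)-np.outer(d,d))@(x-o)))
    return x,max(r)
E
python3 - <<'E'
import cv2
for n,(x,y) in {"top":(130,150),"side":(130,150)}.items():
    pass
a=cv2.imread('pics/top0.png')
cv2.imwrite('pics/t_base.png',cv2.resize(a[140:260,240:360+60],(0,0),fx=4.4,fy=4.4,interpolation=cv2.INTER_CUBIC))
cv2.imwrite('pics/t_cov.png',cv2.resize(a[195:265,130:220],(0,0),fx=8,fy=8,interpolation=cv2.INTER_CUBIC))
b=cv2.imread('pics/side0.png')
cv2.imwrite('pics/s_base.png',cv2.resize(b[150:235,260:360],(0,0),fx=7,fy=7,interpolation=cv2.INTER_CUBIC))
cv2.imwrite('pics/s_cov.png',cv2.resize(b[240:325,135:225],(0,0),fx=7,fy=7,interpolation=cv2.INTER_CUBIC))
E
```

```text
(no output)
```

View pics/t_base.png

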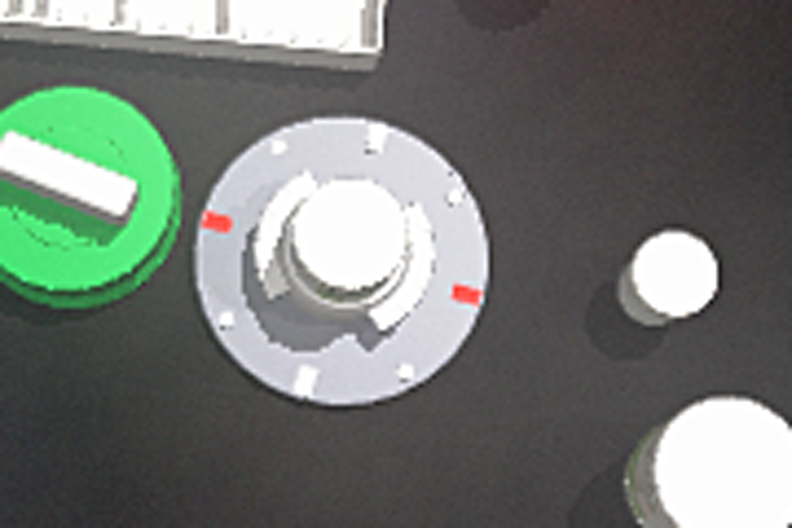

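View pics/t_cov.png

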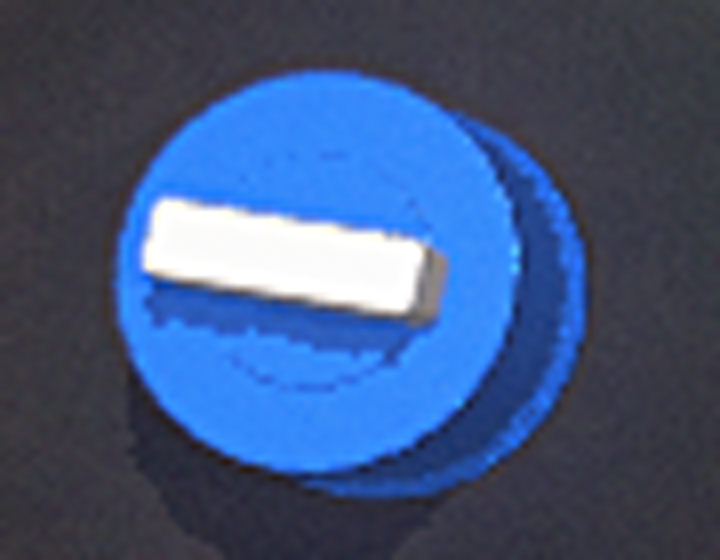

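View pics/s_base.png

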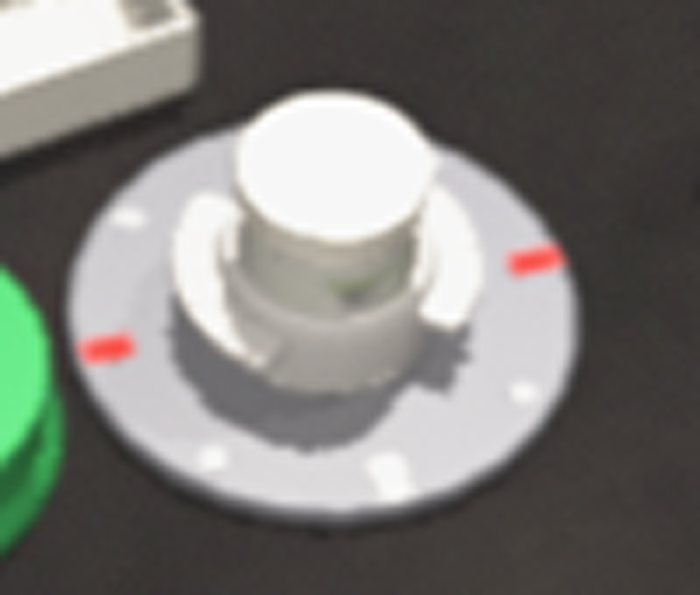

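View pics/s_cov.png

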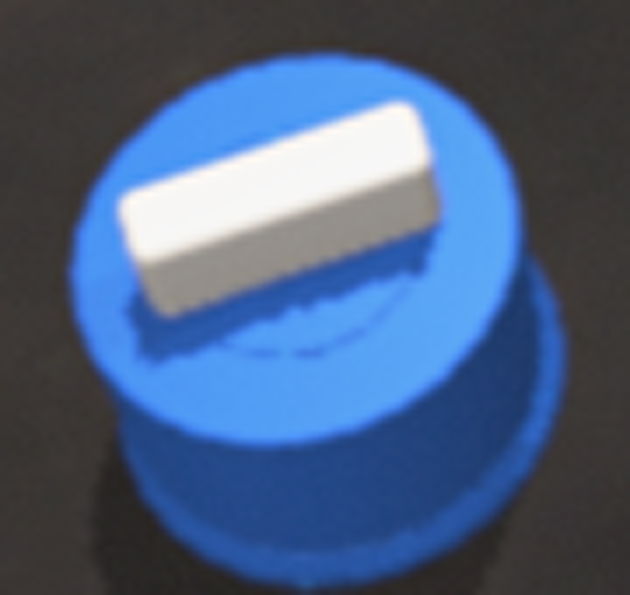

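```bash
python3 - <<'E'
from rig import env
import numpy as np,cv2
from h import *
T=env.camera_model('top');S=env.camera_model('side')
f=lambda p,s,o:((p[0]+.5)/s-.5+o[0],(p[1]+.5)/s-.5+o[1])
tc=[f(p,8,(130,195)) for p in [(160,200),(422,240),(408,318),(145,275)]]
sc=[f(p,7,(135,240)) for p in [(120,200),(405,102),(432,165),(145,265)]]
X=[]
for a,b in zip(tc,sc):
    x,r=tri([T,S],[a,b]);X.append(x);print('bar',x.round(4),round(r,4))
X=np.array(X);print('bar ctr',X.mean(0).round(4))
v=X[1]-X[0]+X[2]-X[3];print('axis deg',np.degrees(np.arctan2(v[1],v[0])),np.linalg.norm(v)/2)
Y=np.array([plane(T,p,X.mean(0)[2]) for p in tc]);print(Y.mean(0)); v=Y[1]-Y[0]+Y[2]-Y[3];print(np.degrees(np.arctan2(v[1],v[0])),np.linalg.norm(v)/2)
def reds(img,box):
    x0,y0,x1,y1=box;a=img[y0:y1,x0:x1].astype(int)
    m=((a[...,2]>150)&(a[...,1]<130)&(a[...,0]<130)).astype(np.uint8)
    n,l,st,c=cv2.connectedComponentsWithStats(m)
    return sorted([(c[i][0]+x0,c[i][1]+y0) for i in range(1,n) if st[i][4]>4])
a=cv2.imread('pics/top0.png');b=cv2.imread('pics/side0.png')
rt=reds(a,(282,160,355,235));rs=reds(b,(265,165,350,230));print(rt,rs)
R=[tri([T,S],[p,q]) for p,q in zip(rt,rs)];print(R)
print('red mid',(R[0][0]+R[1][0])/2)
d=R[1][0]-R[0][0];print('red ang',np.degrees(np.arctan2(d[1],d[0])),np.linalg.norm(d))
wt=[f(p,4.4,(240,140)) for p in [(377,137),(307,382)]]
W=[plane(T,p,.008) for p in wt];d=W[0]-W[1];print('white',W,(W[0]+W[1])/2,np.degrees(np.arctan2(d[1],d[0])))
# discs: ellipse of grey foot
P=[plane(T,p,.008) for p in rt];d=P[1]-P[0];print('top-only red',(P[0]+P[1])/2,np.degrees(np.arctan2(d[1],d[0])))
P=[plane(S,p,.008) for p in rs];d=P[1]-P[0];print('side-only red',(P[0]+P[1])/2,np.degrees(np.arctan2(d[1],d[0])))
jt=f((348,241),4.4,(240,140));js=f((337,166),7,(260,150));print('jar top',tri([T,S],[jt,js]))
E
```

```text
bar [0.4893 0.4386 0.0952] 0.0006
bar [0.4808 0.3717 0.0959] 0.0003
bar [0.461  0.3734 0.0975] 0.0003
bar [0.4699 0.44   0.0965] 0.0002
bar ctr [0.4752 0.4059 0.0963]
axis deg -97.47527698280882 0.06728731019143996
[0.47502847 0.40561885 0.09627716]
-97.40067551043542 0.06692469066284787
[(np.float64(288.9047619047619), np.float64(190.14285714285714)), (np.float64(345.5263157894737), np.float64(206.42105263157896))] [(np.float64(275.2), np.float64(199.2)), (np.float64(336.2105263157895), np.float64(186.78947368421052))]
[(array([0.57561552, 0.16162815, 0.00652936]), np.float64(8.836031628045639e-05)), (array([0.54144412, 0.03454445, 0.00638078]), np.float64(0.0007814021498864859))]
red mid [0.55852982 0.0980863  0.00645507]
red ang -105.05022625453171 0.13159776912977877
white [array([0.62195383, 0.08109519, 0.008     ]), array([0.49487325, 0.11445543, 0.008     ])] [0.55841354 0.09777531 0.008     ] -14.70897407525103
top-only red [0.55851709 0.09851271 0.008     ] -104.92013212623327
side-only red [0.55719194 0.09852731 0.008     ] -105.24366432516555
jar top (array([0.55410321, 0.09999825, 0.07233832]), np.float64(0.0005319189270670348))
```

```bash
python3 - <<'E'
import cv2
a=cv2.imread('pics/top0.png')
cv2.imwrite('pics/t_mic.png',cv2.resize(a[90:320,0:200],(0,0),fx=2.6,fy=2.6,interpolation=cv2.INTER_CUBIC))
b=cv2.imread('pics/side0.png')
cv2.imwrite('pics/s_mic.png',cv2.resize(b[120:420,0:230],(0,0),fx=2,fy=2,interpolation=cv2.INTER_CUBIC))
E
```

```text
(no output)
```

View pics/t_mic.png

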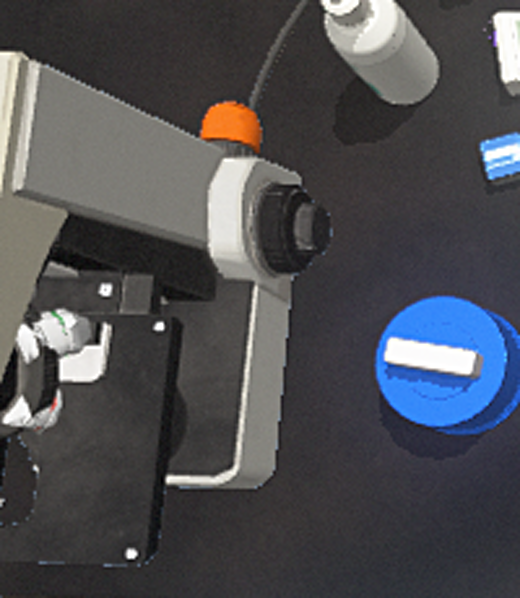

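View pics/s_mic.png

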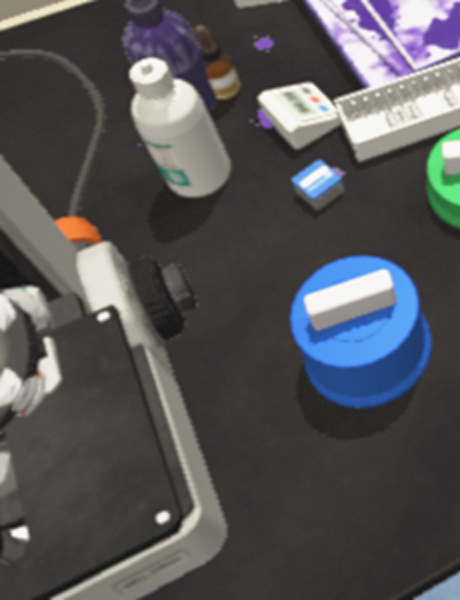

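```bash
python3 - <<'E'
from rig import env
from h import *
T=env.camera_model('top');S=env.camera_model('side')
print('knob',tri([T,S],[(122,177.7),(94,265)]))
print('bottle top',tri([T,S],[(131,90),(75,156)]))
print('stage corner',tri([T,S],[(61.5,215.5),(51,278)]))
for p in [(256,184)]: print('green',plane(T,p,.06))
E
```

```text
knob (array([0.58639517, 0.52526432, 0.03658092]), np.float64(0.0019851024219404803))
bottle top (array([0.73762018, 0.47655258, 0.14895057]), np.float64(0.0007782053960260861))
stage corner (array([0.47979988, 0.56218655, 0.18980485]), np.float64(0.0010755157333762976))
green [0.57533919 0.23108574 0.06      ]
```

```bash
python3 -m jog '[[1,-0.004,0.039,-0.023,-0.14],[1,-0.008,0.078,-0.046,-0.28],[1,-0.012,0.117,-0.069,-0.42],[1,-0.016,0.155,-0.092,-0.56],[1,-0.02,0.194,-0.115,-0.7],[1,-0.024,0.232,-0.138,-0.84],[1,-0.028,0.27,-0.161,-0.98],[1,-0.032,0.31,-0.184,-1.12],[1,-0.035,0.348,-0.207,-1.26],[1,-0.035,0.362,-0.249,-1.4],[1,-0.035,0.376,-0.29,-1.54],[1,-0.035,0.39,-0.332,-1.68],[1,-0.035,0.404,-0.373,-1.82],[1,-0.035,0.418,-0.415,-1.96],[1,-0.035,0.432,-0.457,-2.1],[1,-0.035,0.446,-0.498,-2.24],[1,-0.035,0.46,-0.54,-2.38],[1,-0.035,0.474,-0.581,-2.52],[1,-0.035,0.488,-0.623,-2.66],[1,-0.035,0.502,-0.664,-2.8]]' 40
python3 - <<'E'
from rig import env
o=env.observe();print(o['q'],o['tool_rot'])
E
```

```text
time_s: 2.15
position: [0.46, 0.2324, 0.2802]
tool_rot: [[-0.0, -0.996, 0.095], [-0.0, 0.095, 0.996], [-1.0, 0.0, -0.0]]
ft_force: [0.6, -0.3, -0.7]
grip_width: 0.0853
[ 1.36251836e+01  1.69498023e+01  7.58790907e+01 -3.07584510e-03
  8.71903661e+01 -7.09436223e+01] [[-3.14044108e-04 -9.95510784e-01  9.46476687e-02]
 [-1.31293154e-04  9.46477136e-02  9.95510820e-01]
 [-9.99999942e-01  3.00207717e-04 -1.60427308e-04]]
```

```bash
python3 -m jog '[[1,0.003,0,0.016,-0.14],[1,0.006,0,0.032,-0.28],[1,0.009,0,0.048,-0.42],[1,0.012,0,0.064,-0.56],[1,0.015,0,0.08,-0.7],[1,0.018,0,0.096,-0.84],[1,0.021,0,0.112,-0.98],[1,0.024,0,0.128,-1.12],[1,0.027,0.001,0.144,-1.26],[1,0.03,0.0015,0.16,-1.4],[1,0.03,0.0015,0.174,-1.536],[1,0.03,0.0015,0.174,-1.536]]'
python3 - <<'E'
from rig import env
import cv2
o=env.observe();print(o['q'],o['position'],o['tool_rot'])
m=env.camera_model('wrist');print(m['origin'],m['orientation'])
cv2.imwrite('pics/w1.png',env.get_image('wrist')[:,:,::-1])
import pickle;pickle.dump(m,open('w1.pkl','wb'))
E
```

```text
time_s: 3.35
position: [0.4761, 0.4048, 0.2495]
tool_rot: [[-0.001, -0.133, -0.991], [-0.0, -0.991, 0.133], [-1.0, 0.0, 0.001]]
ft_force: [0.4, -1.4, -0.5]
grip_width: 0.0853
[ 2.95299450e+01  2.94107628e+01  6.09053266e+01  1.23413156e-02
  8.97387635e+01 -1.42852557e+02] [0.47607991 0.40478412 0.2495458 ] [[-9.39163980e-04 -1.32559984e-01 -9.91174540e-01]
 [-2.84449801e-04 -9.91174902e-01  1.32560302e-01]
 [-9.99999519e-01  4.06435261e-04  8.93169104e-04]]
[0.46713706 0.3381979  0.37724058] [[-9.91152969e-01 -1.28202399e-01 -3.43502193e-02]
 [ 1.32722958e-01 -9.56124395e-01 -2.61171894e-01]
 [ 6.39780870e-04 -2.63420361e-01  9.64680934e-01]]
```

View pics/w1.png

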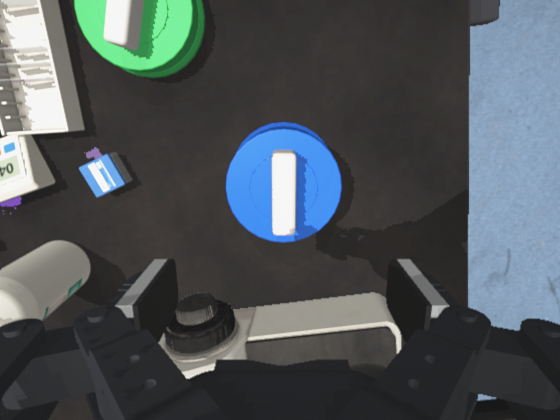

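```bash
python3 - <<'E'
from rig import env
import pickle,cv2,numpy as np
from h import *
m=pickle.load(open('w1.pkl','rb'));T=env.camera_model('top');S=env.camera_model('side')
a=cv2.imread('pics/w1.png')
def rect(img,box,th=205):
    x0,y0,x1,y1=box;c=img[y0:y1,x0:x1]
    k=(c.min(2)>th).astype(np.uint8);n,l,st,_=cv2.connectedComponentsWithStats(k);i=1+np.argmax(st[1:,4])
    pts=np.argwhere(l==i)[:,::-1].astype(np.float32)+[x0,y0]
    return cv2.minAreaRect(pts.astype(np.float32)),pts.mean(0)
cv2.imwrite('pics/w1c.png',cv2.resize(a[110:255,215:355],(0,0),fx=4,fy=4,interpolation=cv2.INTER_CUBIC))
rw=rect(a,(250,140,320,245));rt=rect(cv2.imread('pics/top0.png'),(140,210,195,245));rs=rect(cv2.imread('pics/side0.png'),(145,250,205,285))
for r in(rw,rt,rs): print(r)
for nm,ms,ps in [('WT',[m,T],[rw[1],rt[1]]),('WS',[m,S],[rw[1],rs[1]]),('TS',[T,S],[rt[1],rs[1]]),('all',[m,T,S],[rw[1],rt[1],rs[1]])]: print(nm,tri(ms,ps))
b=cv2.boxPoints(rw[0]);W=np.array([plane(m,p,.1) for p in b]);
e=W[1]-W[0],W[2]-W[1]
for v in e: print(np.linalg.norm(v),np.degrees(np.arctan2(v[1],v[0])))
print(plane(m,rw[1],.1),plane(m,rw[0][0],.1))
# blue roof outline
h=cv2.cvtColor(a,cv2.COLOR_BGR2HSV)[110:255,215:355]
k=((h[...,0]>100)&(h[...,0]<120)&(h[...,1]>150)).astype(np.uint8)
c=max(cv2.findContours(k,cv2.RETR_EXTERNAL,2)[0],key=cv2.contourArea);print(cv2.boundingRect(c))
E
```

```text
(((283.0, 193.5), (81.0, 22.0), 90.0), array([282.91088026, 192.77528704]))
(((164.90541076660156, 226.5675811767578), (33.866188049316406, 9.04194450378418), 9.462322235107422), array([164.87702265, 226.57281553]))
(((173.50003051757812, 265.5), (9.486832618713379, 44.27188491821289), 71.56504821777344), array([173.59953704, 265.48148148]))
WT (array([0.47414259, 0.40117547, 0.11019607]), np.float64(0.00038347974032582906))
WS (array([0.47542313, 0.40555002, 0.09607208]), np.float64(0.0014591588278857072))
TS (array([0.47587369, 0.4064246 , 0.09605753]), np.float64(0.000512234488693612))
all (array([0.47542658, 0.40565318, 0.09626855]), np.float64(0.0015945395416254355))
0.017340462317959996 172.36862420814057
0.06772220966232965 82.90298502191402
[0.4746758  0.40327711 0.1       ] [0.47468374 0.40388641 0.1       ]
(11, 12, 116, 121)
```

View pics/w1c.png

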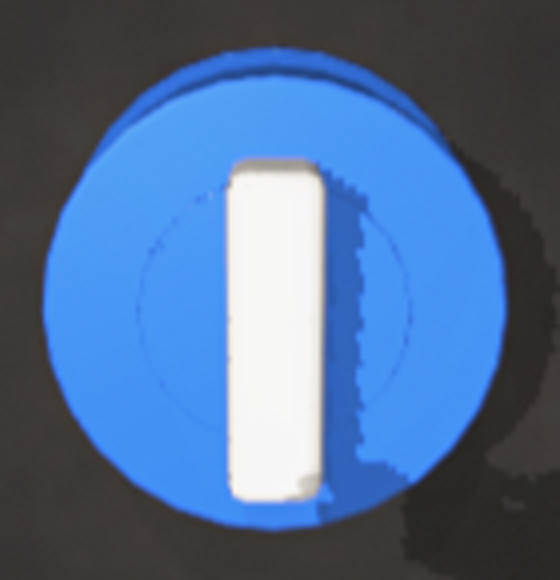

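```bash
python3 -m jog '[[0.2,0.04,0,0.001,0],[0.2,0.08,0,0.001,0],[0.2,0.115,0,0.001,0],[0.2,0.14,0,0.001,0],[0.2,0.157,0,0.001,0],[0.2,0.157,0,0.001,0],[-1,0.157,0,0.001,0],[-1,0.157,0,0.001,0],[-1,0.157,0,0.001,0],[-1,0.157,0,0.001,0],[-1,0.157,0,0.001,0],[-1,0.157,0,0.001,0],[-1,0.157,0,0.001,0]]' 60
```

```text
time_s: 4.7
position: [0.4757, 0.404, 0.0946]
tool_rot: [[0.002, -0.135, -0.991], [0.001, -0.991, 0.135], [-1.0, -0.001, -0.002]]
ft_force: [-1.3, -2.2, 5.6]
grip_width: 0.0185
```

```bash
python3 -m jog '[[-1,-0.01,0,0,0],[-1,-0.03,0,0,0],[-1,-0.06,0,0,0],[-1,-0.095,0,0,0],[-1,-0.13,0,0,0],[-1,-0.16,0,0,0],[-1,-0.16,0,0,0]]'
python3 - <<'E'
from rig import env
import cv2
o=env.observe();print(o['position'],o['ft_force'],o['grip_width'],o['tool_rot'])
for n in('top','side'): cv2.imwrite(f'pics/{n}2.png',env.get_image(n)[:,:,::-1])
E
```

```text
time_s: 5.4
position: [0.4762, 0.4044, 0.2585]
tool_rot: [[0.008, -0.135, -0.991], [0.004, -0.991, 0.135], [-1.0, -0.005, -0.007]]
ft_force: [-0.1, -0.6, -2.0]
grip_width: 0.019
[0.47622075 0.40444838 0.25845797] [-0.13844915 -0.63330255 -1.98576231] 0.019002971701237804 [[ 0.00755195 -0.13514549 -0.99079698]
 [ 0.00432813 -0.99081154  0.13518046]
 [-0.99996212 -0.00530918 -0.00689763]]
```

View pics/side2.png

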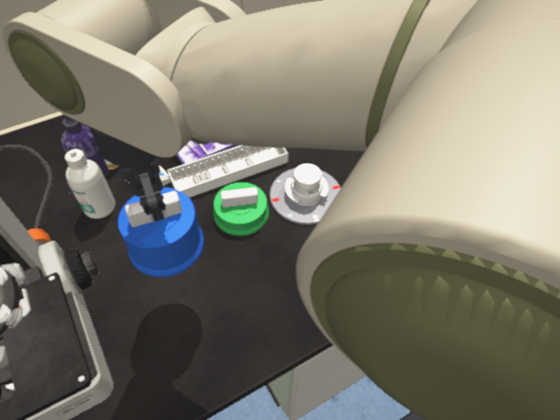

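View pics/top2.png

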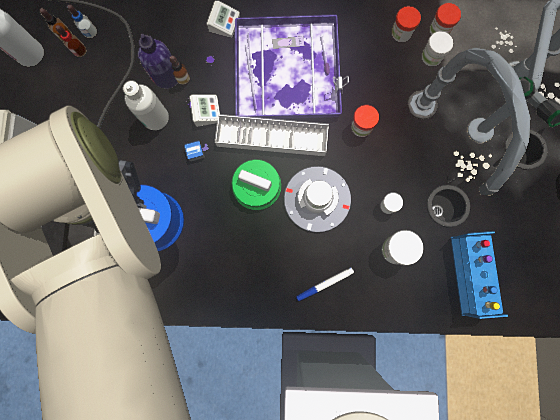

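```bash
python3 -m jog '[[-1,0,0.024,-0.01,0.14],[-1,0,0.049,-0.0205,0.28],[-1,0,0.073,-0.031,0.42],[-1,0,0.097,-0.041,0.56],[-1,0,0.122,-0.051,0.7],[-1,0,0.146,-0.061,0.84],[-1,0,0.17,-0.072,0.98],[-1,0,0.195,-0.082,1.12],[-1,0,0.219,-0.092,1.26],[-1,0,0.243,-0.102,1.4],[-1,0,0.268,-0.112,1.54],[-1,0,0.292,-0.1227,1.68],[-1,0,0.292,-0.1227,1.695],[-1,0,0.292,-0.1227,1.695]]'
python3 - <<'E'
from rig import env
import cv2,pickle,numpy as np
o=env.observe();print(o['q'],o['position'],o['ft_force'],o['grip_width'],o['tool_rot'])
r=o['tool_rot'];print(np.degrees(np.arctan2(r[1,1],r[0,1])))
pickle.dump(env.camera_model('wrist'),open('w3.pkl','wb'))
for n in('wrist','top','side'): cv2.imwrite(f'pics/{n}3.png',env.get_image(n)[:,:,::-1])
E
```

```text
time_s: 6.9
position: [0.557, 0.0978, 0.252]
tool_rot: [[-0.003, -0.967, 0.257], [0.0, 0.257, 0.967], [-1.0, 0.003, -0.0]]
ft_force: [-1.0, -0.2, -2.2]
grip_width: 0.019
[-2.03930145e+00  2.31905303e+01  7.09915394e+01  1.71911905e-02
  8.59841146e+01 -7.71726887e+01] [0.55698639 0.09781447 0.25199537] [-0.99342591 -0.17047112 -2.17788264] 0.019032661568082785 [[-2.88796790e-03 -9.66516068e-01  2.56589846e-01]
 [ 4.02329350e-04  2.56589772e-01  9.66520319e-01]
 [-9.99995749e-01  2.89451328e-03 -3.52165245e-04]]
165.13212922090398
```

View pics/wrist3.png

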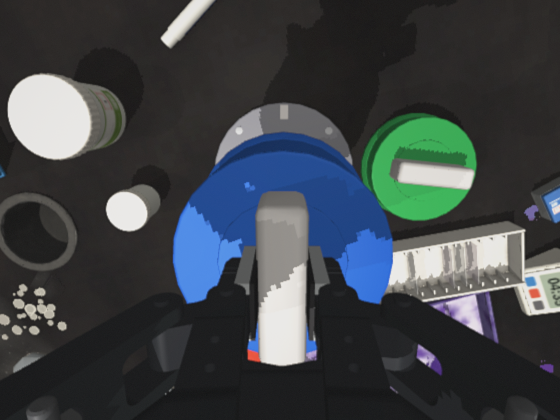

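View pics/side3.png

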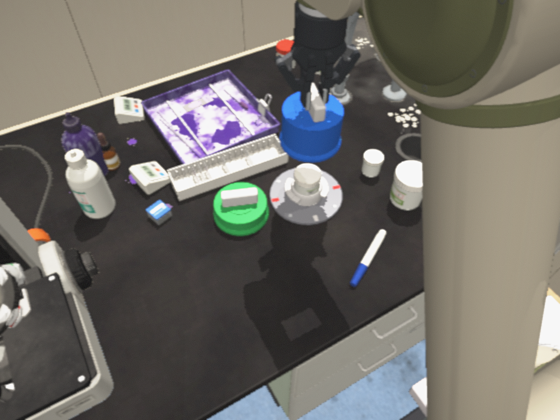

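View pics/top3.png

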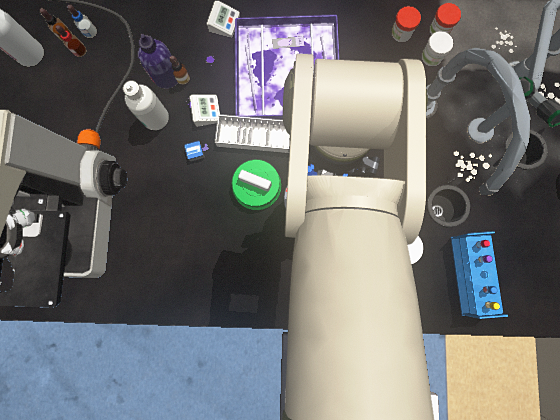

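```bash
python3 - <<'E'
import cv2
a=cv2.imread('pics/wrist3.png')
cv2.imwrite('pics/w3c.png',cv2.resize(a[95:305,160:405],(0,0),fx=3.2,fy=2.8,interpolation=cv2.INTER_CUBIC) if 0 else cv2.resize(a[95:285,160:405],(0,0),fx=3.1,fy=3.1,interpolation=cv2.INTER_CUBIC))
b=cv2.imread('pics/side3.png');cv2.imwrite('pics/s3c.png',cv2.resize(b[75:225,265:355],(0,0),fx=4,fy=4,interpolation=cv2.INTER_CUBIC))
E
```

```text
(no output)
```

View pics/w3c.png

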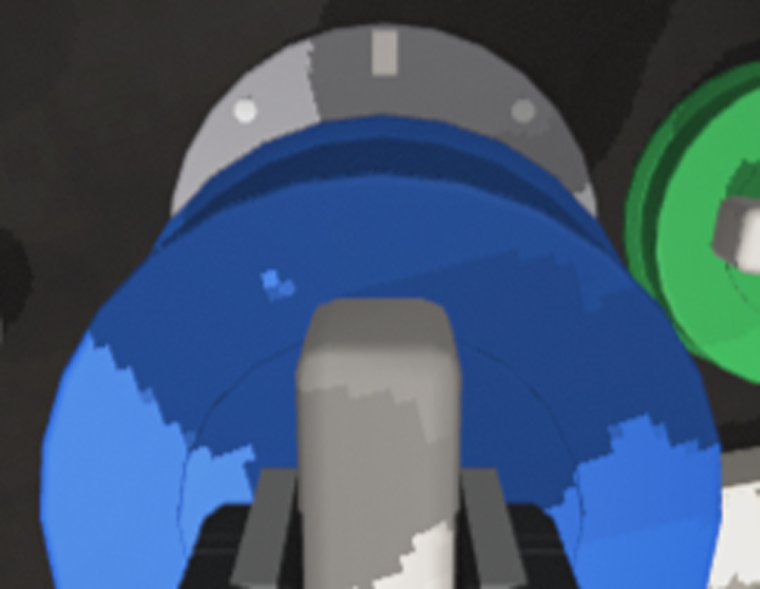

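View pics/s3c.png

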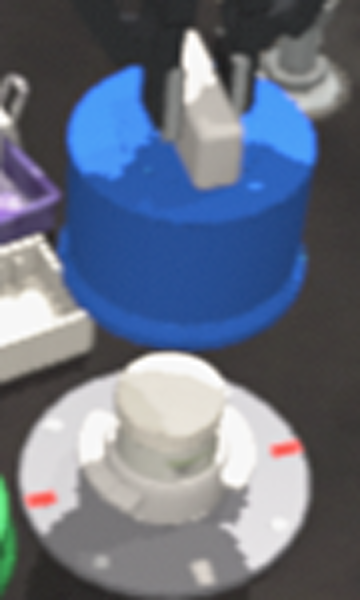

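```bash
cat > w3.py <<'E'
import pickle,numpy as np
from h import *
from scipy.optimize import least_squares
m=pickle.load(open('w3.pkl','rb'))
f=lambda p:((p[0]+.5)/3.1-.5+160,(p[1]+.5)/3.1-.5+95)
def fit(pts,z):
    P=np.array([plane(m,f(p),z)[:2] for p in pts])
    r=least_squares(lambda c:np.hypot(*(P-c[:2]).T)-c[2],[*P.mean(0),.05]);return r.x.round(4),abs(r.fun).max().round(4)
print('roof',fit([(383,175),(480,187),(300,185),(40,500),(43,440),(60,375),(100,310),(160,250),(720,490),(717,430),(690,365),(650,305),(605,255)],.2294))
print('rim',fit([(383,115),(300,127),(230,160),(470,127),(540,165),(165,230)],.1634))
print('foot',fit([(383,24),(280,45),(215,105),(180,180),(170,215),(490,45),(555,110),(590,180)],.008))
w=plane(m,f((384,53)),.008);print('white',w)
for x in (374.,): 
  a=plane(m,f((298,450)),.2594);b=plane(m,f((296,370)),.2594);c=plane(m,f((461,450)),.2594);d=plane(m,f((461,370)),.2594)
  for u,v in((a,b),(c,d)): print(np.degrees(np.arctan2(*(v-u)[1::-1])))
print('bar end mid', plane(m,f((378,345)),.2594))
print('base check: foot centre from mark', w-0.0665*np.array([-.967,.257,0])*1)
E
python3 w3.py
```

```text
roof (array([0.5583, 0.0971, 0.051 ]), np.float64(0.0005))
rim (array([0.5566, 0.0983, 0.0535]), np.float64(0.0003))
foot (array([0.5559, 0.0993, 0.0734]), np.float64(0.0011))
white [0.49482762 0.11556195 0.008     ]
165.35768122824837
166.26496037448578
bar end mid [0.52445416 0.1059647  0.2594    ]
base check: foot centre from mark [0.55913312 0.09847145 0.008     ]
```

```bash
python3 -m jog '[[-1,0.02,0,0.001,0],[-1,0.04,0,0.001,0],[-1,0.06,0,0.001,0],[-1,0.073,0,0.001,0],[-1,0.073,0,0.001,0],[-1,0.073,0,0.001,0]]'
python3 - <<'E'
from rig import env
import cv2,pickle,numpy as np
o=env.observe();print(o['position'],o['ft_force'],o['grip_width'])
r=o['tool_rot'];print(np.degrees(np.arctan2(r[1,1],r[0,1])),r[:,0])
b=env.get_image('side')[:,:,::-1];cv2.imwrite('pics/s4c.png',cv2.resize(b[75:225,265:365],(0,0),fx=4,fy=4,interpolation=cv2.INTER_CUBIC))
a=env.get_image('wrist')[:,:,::-1];cv2.imwrite('pics/w4.png',a)
E
```

```text
time_s: 7.65
position: [0.5578, 0.0995, 0.1808]
tool_rot: [[0.0, -0.967, 0.256], [0.0, 0.256, 0.967], [-1.0, -0.0, 0.0]]
ft_force: [0.1, 0.5, -1.6]
grip_width: 0.0186
[0.55775981 0.09946433 0.18075038] [ 0.07432637  0.53500139 -1.61561793] 0.018594198853681826
165.19049813829199 [ 3.20314882e-04  4.50630214e-05 -9.99999948e-01]
```

View pics/s4c.png

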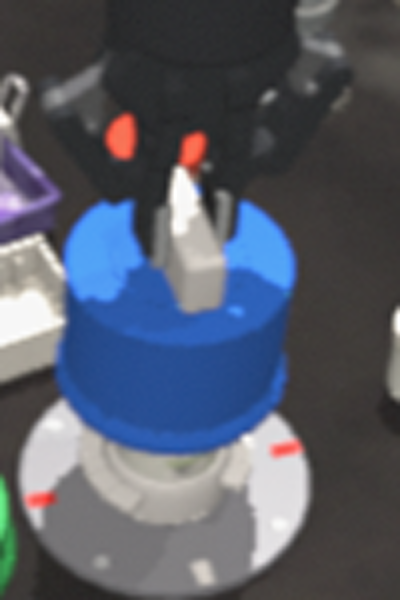

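View pics/w4.png

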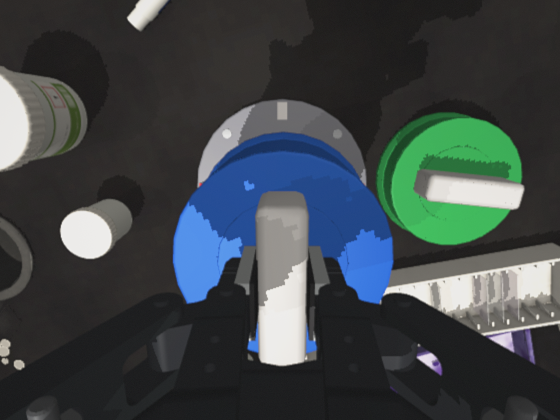

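```bash
python3 -m jog '[[-1,0.015,0.0005,-0.0005,0],[-1,0.03,0.0005,-0.0005,0],[-1,0.04,0.0005,-0.0005,0],[-1,0.048,0.0005,-0.0005,0],[-1,0.055,0.0005,-0.0005,0],[-1,0.055,0.0005,-0.0005,0]]'
python3 - <<'E'
from rig import env
o=env.observe();print(o['position'],o['ft_force'],o['wrist_torque'],o['grip_width'])
E
python3 -m jog '[[-1,0.006,0,0,0],[-1,0.012,0,0,0],[-1,0.017,0,0,0],[-1,0.021,0,0,0],[-1,0.021,0,0,0]]'
```

```text
time_s: 8.35
position: [0.5569, 0.0986, 0.1247]
tool_rot: [[-0.001, -0.966, 0.257], [0.0, 0.257, 0.966], [-1.0, 0.001, -0.0]]
ft_force: [0.1, 0.2, -2.3]
grip_width: 0.0186
[0.55690309 0.0985585  0.12474975] [ 0.12851886  0.22672612 -2.34523533] [-0.0062292   0.11871335 -0.00290489] 0.01864079097175779
time_s: 8.85
position: [0.5569, 0.0985, 0.1037]
tool_rot: [[-0.001, -0.966, 0.257], [0.0, 0.257, 0.966], [-1.0, 0.001, -0.0]]
ft_force: [-0.6, -0.1, -1.3]
grip_width: 0.019
```

```bash
python3 -m jog '[[-1,0.001,0,0,0],[-1,0.002,0,0,0],[-1,0.002,0,0,0]]'
python3 - <<'E'
from rig import env
import cv2
b=env.get_image('side')[:,:,::-1];cv2.imwrite('pics/s5c.png',cv2.resize(b[75:225,265:365],(0,0),fx=4,fy=4,interpolation=cv2.INTER_CUBIC))
cv2.imwrite('pics/w5.png',env.get_image('wrist')[:,:,::-1])
E
```

```text
time_s: 9.15
position: [0.5573, 0.0986, 0.1028]
tool_rot: [[0.001, -0.966, 0.257], [0.0, 0.257, 0.966], [-1.0, -0.001, 0.0]]
ft_force: [-0.4, 0.1, 2.1]
grip_width: 0.0184
```

View pics/s5c.png

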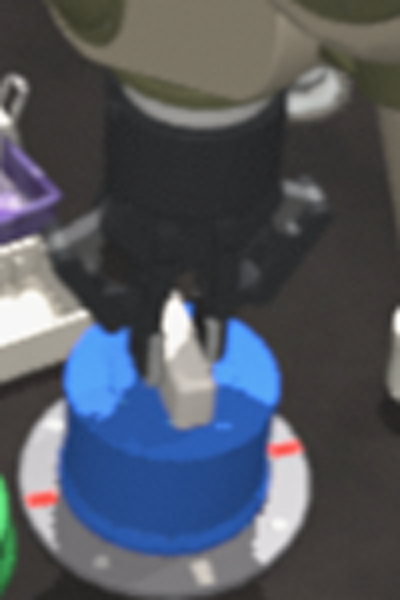

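View pics/w5.png

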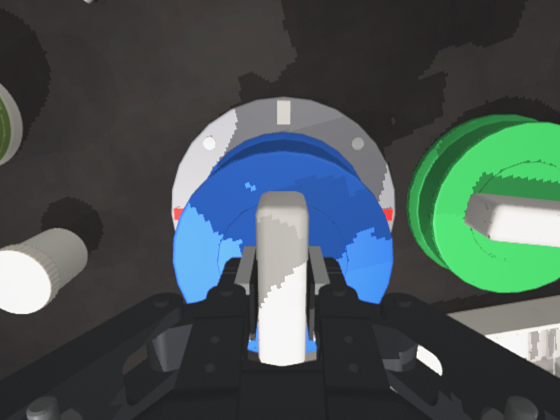

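```bash
python3 -m jog '[[-1,0,0,0,0.1],[-1,0,0,0,0.23],[-1,0,0,0,0.36],[-1,0,0,0,0.49],[-1,0,-0.0005,0.0005,0.62],[-1,0,-0.0005,0.0005,0.75],[-1,0,-0.0005,0.0005,0.88],[-1,0,-0.001,0.001,1.01],[-1,0,-0.001,0.001,1.14],[-1,0,-0.001,0.001,1.27],[-1,0,-0.0015,0.001,1.4],[-1,0,-0.0015,0.001,1.5],[-1,0,-0.0015,0.001,1.571],[-1,0,-0.0015,0.001,1.571],[-1,0,-0.0015,0.001,1.571]]'
python3 - <<'E'
from rig import env
import cv2,numpy as np,pickle
o=env.observe();print(o['position'],o['ft_force'],o['wrist_torque'],o['q'])
r=o['tool_rot'];print(np.degrees(np.arctan2(r[1,1],r[0,1])))
pickle.dump(env.camera_model('wrist'),open('w6.pkl','wb'))
cv2.imwrite('pics/w6.png',env.get_image('wrist')[:,:,::-1])
E
```

```text
time_s: 10.75
position: [0.5591, 0.0991, 0.1027]
tool_rot: [[0.001, 0.255, 0.967], [0.0, 0.967, -0.255], [-1.0, 0.0, 0.001]]
ft_force: [0.0, -0.9, 4.4]
grip_width: 0.0187
[0.55911499 0.09909381 0.1027315 ] [ 0.0255293  -0.87223683  4.36783758] [-0.08769358  0.14543886 -0.0627766 ] [-1.89318617e+00  3.15355209e+01  8.34735434e+01  2.80987398e-03
  6.49313105e+01  1.29021186e+01]
75.2035139539497
```

View pics/w6.png

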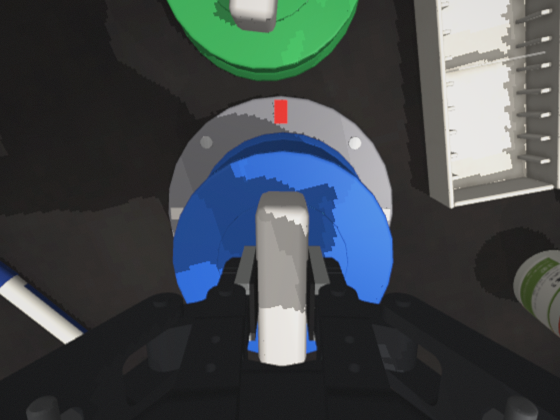

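```bash
python3 -m jog '[[0,0,0,0,0],[0,0,0,0,0],[0,0,0,0,0],[0,0,0,0,0],[0.3,-0.01,0,0,0],[0.3,-0.03,0,0,0],[0.3,-0.06,0,0,0],[0.3,-0.1,0,0,0],[0.3,-0.14,0,0,0],[0.3,-0.16,0,0,0],[0.3,-0.16,0,0,0]]'
python3 - <<'E'
from rig import env
import cv2,pickle
pickle.dump(env.camera_model('wrist'),open('w7.pkl','wb'))
cv2.imwrite('pics/w7.png',env.get_image('wrist')[:,:,::-1])
cv2.imwrite('pics/s7.png',env.get_image('side')[:,:,::-1])
E
```

```text
time_s: 11.9
position: [0.5596, 0.0992, 0.2662]
tool_rot: [[0.007, 0.257, 0.966], [-0.0, 0.966, -0.257], [-1.0, 0.002, 0.007]]
ft_force: [0.2, -0.0, -0.1]
grip_width: 0.0556
```

View pics/w7.png

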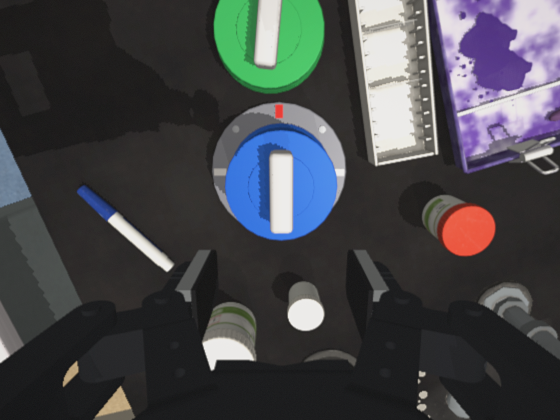

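View pics/s7.png

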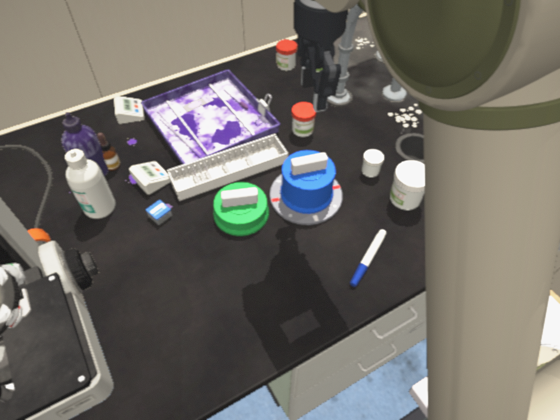

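```bash
python3 - <<'E'
from rig import env
import pickle,cv2,numpy as np
from h import *
m=pickle.load(open('w7.pkl','rb'));S=env.camera_model('side')
a=cv2.imread('pics/w7.png');b=cv2.imread('pics/s7.png')
c=a[140:245,255:310];k=(c.min(2)>190).astype(np.uint8);n,l,st,_=cv2.connectedComponentsWithStats(k);i=1+np.argmax(st[1:,4])
p=np.argwhere(l==i)[:,::-1]+[255,140]
P=np.array([plane(m,q,.11)[:2] for q in p]);v=np.linalg.svd(P-P.mean(0),full_matrices=False)[2][0]
ctr=cv2.minAreaRect(P.astype(np.float32));print('bar',ctr[0],np.degrees(np.arctan2(v[1],v[0])))
h=a.astype(int);r=(h[...,2]>170)&(h[...,1]<110)&(h[...,0]<110);q=np.argwhere(r[90:130,260:300])[:,::-1].mean(0)+[260,90];R=plane(m,q,.008);print('red',R)
d=R[:2]-ctr[0];print('ctr->red deg',np.degrees(np.arctan2(d[1],d[0])),np.hypot(*d))
c=b[148:180,285:335];k=(c.min(2)>205).astype(np.uint8);n,l,st,ce=cv2.connectedComponentsWithStats(k);i=1+np.argmax(st[1:,4]);print(ce[i]+[285,148],tri([m,S],[p.mean(0),ce[i]+[285,148]]))
E
```

```text
bar (0.5595517754554749, 0.0966712087392807) -104.59092844600826
red [0.57454656 0.16184244 0.008     ]
ctr->red deg 77.04272326019321 0.06687400637301963
[308.89788732 158.73943662] (array([0.55977738, 0.09682881, 0.10648929]), np.float64(0.00019989979546429347))
```

```bash
python3 - <<'E'
from rig import env
print(env.observe()['time_s'],env.close_job())
E
```

```text
the job is handed in; nothing more can be done
12.0 None
```

I closed the canister with the tall blue cover and handed the job in at 12.0 s. I gripped the cover by its bar, set it over the jar with the bar along the white marks, and lowered it onto the base. I then turned it 90° to the red marks, let go and raised the gripper clear.

- **Seating:** the cover touched down with the tool at a height of 0.1028 m, where 0.1026 m was expected. Contact force was 2 N on touching down and 4 N after the turn.
- **Lock angle:** after release the bar measured -104.6°, and the two red marks lie at -105.0°.
- **Position:** the bar's centre was about 1.8 mm from the base's centre, within what the calibration can resolve.
- **Green cover and jar:** the green cover was not touched and looks unmoved in the side picture. I could not see the jar once it was covered; nothing in the forces on the way down suggested contact with it.

**Checks that disagreed:**
- **Bar-top height:** on the bench, two views put it at 96 mm and a third pairing at 110 mm, against the stated 102 mm. I used the stated height for the grasp. Seated, it measured 106.5 mm, where 110 mm was expected.
- **Red-mark direction:** from the last close picture alone, the line from the bar's centre to the one visible red mark came out about 2° off the bar's own direction. That fits an error of about 2 mm in the measured centre.

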